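# Set the click-dial stop of a cut-off jig, load the batten and cam it tight

### The arm

A 7-joint arm with a two-finger parallel gripper is mounted at the origin on a cart in front of the work surface, level with it; the furniture and walls round the work are solid. World frame = base frame: x ahead of the robot, y to its left, z up, the work surface at z = 0. Lengths are in m, angles in rad, forces in N, time in s.
With the tool pointing down it reaches from about 0.4 to 0.85 m from the base axis. Payload 10.4 kg.
Tool frame: the origin (TCP) lies midway between the tips of the shut fingers; the grasp point (between the pads) lies 19 mm behind it; z points along the fingers, x is the direction in which the jaws open and shut, and the axes are right-handed (so a half turn about z gives the same grasp; the last joint's range is limited). The gripper opens to 85 mm and grips with 20 to 120 N. Pads are 22 mm wide; open, the fingers measure 114 mm over their backs; the gripper's body (76 mm by 85 mm) begins 54 mm behind the grasp point. The pads swing forward as they close: fully open they stand 13 mm farther back than shut.
Start: joints at [-1.147, 0.332, -0.065, 1.46, 0.022, 1.35, -0.088], TCP at [0.27, 0.564, 0.231] pointing down, gripper open.
Joint ranges: [-2.6, 2.6], [-0.5, 2.12], [-1.47, 1.34], [0.16, 2.42], [-1.27, 4.41], [0.06, 2.06], [-2.6, 2.6]. Speed limits (rad/s): [2.22, 2.22, 2.79, 2.79, 3.14, 3.14, 3.14].

### API

Orientations are given as a unit quaternion [x, y, z, w].
In Python, from workcell import monitor, eyes, ticket, models gives the robot as it stands.
- The arm moves only by the tool servo_tool, never from a script. Its argument "motion" is a list of rows, each a list of 7 numbers: the opening, from 0 (shut) to 1 (fully open), then the shift along the tool's x, y, z in m, then the turn, a rotation vector about the tool's x, y, z in degrees. In form: [[fingers, tx, ty, tz, rx, ry, rz], ...]. A call has 1 to 20 rows; each row is the pose to reach, as a shift and turn from the pose commanded when the call began, along the tool's axes at that moment; what a row does not reach only later rows make up. A row lasts 1/8 s, in which the tool goes at most 62.5 mm and 10.7 degrees, less where a joint would pass 70% of its speed; a pose out of reach is approached as far as the arm can. A call with a gripper value outside its range is refused whole. The fingers move at their own pace and stop on an object; "grip_force" is the grip in N (left out, the last holds). Time passes only in rows, so rows that repeat a pose let the fingers close. It gives the time, the measured TCP pose, the force and the opening at its end, in the units of the state.
- monitor.get_obs(): the state, without advancing time (a new reading comes with each control period).
- eyes.camera(name): name is "side" or "top" or "wrist"; returns (picture, depth): 384x512x3 uint8, blue, green, red; 384x512 float32, m along the optical axis (not along the pixel's ray), 0 where there is no reading.
- eyes.camera_info(name): a dict with "intrinsics" (3x3 intrinsics, pixels), "k1" (the pictures are not rectified: a ray, as slopes to the right and down, at radius r is drawn at 1 + k1 r^2 times it, then the intrinsics apply), "extrinsics" (4x4, takes a point from world to camera coordinates); the wrist camera has in their place "tool_from_camera" (4x4, takes a point from camera to tool coordinates, whose origin is the TCP and whose axes are the tool frame's). Camera axes: x right, y down, z forward; pixel columns grow to the right and rows downward; lengths in m; the calibration is good to about 2 mm. A picture is of the moment at which its call begins: read the wrist's pose just before it. camera_info takes no time and is no camera call.
- ticket.hand_in(): hands the job in, once; it reports no verdict.
Trained networks look in the newest picture that a camera, given by its name, has taken for a name from the list of things; names that differ only in an ending like _2 or _b are one class to them, and where a whole thing is asked for, a point or a joint stands for the part that bears it (a point fixed in the world has none). Each returns a list of dicts, best first, with "confidence" (0 to 1); they miss things now and then, are a little off and sometimes report something else, mostly with a low value. They report only what shows in the picture. A call takes as long as a camera call.
- models.boxes_of(camera, thing): "point" ([x, y, z] in m, in the coordinates of the camera as it stood for that picture, good to about 4 mm: the middle of the surface that is visible of it).
The state is a dict: "clock": time; "joint_pos": joint angles; "joint_velocities": joint speeds; "tau": joint torques, N m; "position": TCP position; "ee_rot": TCP orientation; "ft_force": force on the tool from outside, world axes, zero at the start; "torque": the same for the moment, N m; "grip_width": opening from 0.0 (shut) to 1.0 (fully open).
Only numpy, scipy, OpenCV 4.12 (cv2) and the standard library are available. Lean on these libraries where they do the work, as an engineer would, in place of code of your own. Each camera call takes 0.05 s, during which the arm holds its last target. There are 200 camera calls.

### The job

Set up the small plywood cut-off jig for the next saw cut. First turn its click dial clockwise to the fourth click from its end stop (it was left on its first or second), which backs the steel stop away from the saw slot. Then lay the loose square-edged batten on the bed between cam and fence, with one end up against the steel stop, and swing the wooden cam lever fully over so that the batten is clamped flush along the fence; let go of everything.

Things in the scene. Friction and masses are not known exactly. Their poses are not given: they have to be found in the camera images.
- jig: Cut-off jig screwed to the table: plywood bed 145 x 360 x 18 mm. Origin on the table; x points to the fence (away from the robot, within 12 degrees), y along the bed to stop and dial, z up. Bed spans x -85..+60, y -161..+199 mm. Two fence blocks, 20 mm above the bed, faces at x = +17: one y -10..+20, one y -154..-95 (saw slot at y -115). Between them a gap of 85 mm.
- bed_mark (a point): Point on the bed top (18 mm above the table) where the middle of the batten's underside lies when it is properly loaded with the dial on its fourth click: x = 0, y = -50 mm in the jig. Its axes are the jig's: the batten lies along y. Nothing but the fence, stop and cam lever (26 mm above the bed at most, its post 54 mm) stands round it.
- dial (a joint): Angle of the click dial (rad): 0 at its end stop, growing clockwise seen from above. One click is 0.524 rad (30 degrees), the fourth is at 2.094; the far end stop is just past 3.14. Twelve lobes run past a sprung roller: let go, the dial drops into the nearest click; turning it over a lobe takes about 0.25 N m.
- dial_grip (a point): Middle of the dial's black bar knob, on its upright axis, 54 mm up; at x = 14.5, y = 115 mm in the jig. Its x axis points to the bar's pointed end with the white line, which points to the jig's +y at dial angle 0 and, at the fourth click, 30 degrees from its x towards -y. Bar 12 mm wide, 46 long, heights 43 to 65 mm, on a 45 mm skirt and a 78 mm star wheel. Nothing else within 80 mm is over 42 mm.
- stop (a joint): Travel of the steel stop along the jig's +y (m), driven by the dial through rack and pinion: 3 mm a click, 0.012 at the fourth click.
- stop_face (a point): Middle of the foot, at bed height, of the steel stop's face that the batten's end touches. The face looks to the jig's -y and is 30 mm wide, 22 mm high. At x = 0, y = 28 mm plus the stop's travel in the jig; axes as the jig's.
- cam_lever (a joint): Angle of the cam lever (rad) about its upright pivot: 0 open, 2.15 fully over, growing anticlockwise seen from above. Starts between 0 and 0.5, where the cam leaves 9 to 14 mm play beside the batten; stays where left. Past about 1.3 its round cam presses the batten to the fence (10 to 15 N, springy) and rubs it towards the stop. Takes 2 to 8 N at the post.
- cam_pivot (a point): Pivot of the cam lever, fixed on the jig at x = -47, y = -90 mm, at the height of the bed top (18 mm above the table).
- lever_post (a point): Middle of the upright round wooden post (16 mm diameter) at the end of the cam lever, 80 mm from the pivot. The point is 54 mm above the table; the post spans heights 32 to 71 mm. Seen from the pivot it stands at 150 degrees (from the jig's x towards its y) at lever angle 0 and at 273 degrees when fully over.
- batten: Loose planed batten of pale wood, 180 x 34 x 28 mm (along its x, y, z), about 90 g, lying flat on the table left or right of the jig, its length roughly away from the robot; origin at the middle of its underside. Both ends are alike: either may go to the stop.

How it is judged:
On the way, in this order (a step that is already met when the one before it is completed fails the run):
1. the dial stands in its fourth click (value of joint dial between 1.944 and 2.244 rad), for 0.3 s.
2. the batten lies on the bed near the stop, before the cam lever is swung over (y of batten in the frame of stop_face between -0.115 and -0.086 m and x of batten in the frame of stop_face between -0.025 and 0.006 m and z of batten in the frame of stop_face between -0.003 and 0.004 m and value of joint cam_lever below 1.5 rad), for 0.1 s.
At the end, for the whole second after the job is handed in: The dial stands in its fourth click (2.094 rad, within 0.15); the batten lies flat on the bed (within 3 mm of it in height), its end within 3.5 mm of the steel stop's face, its side flush with the fence (within 2 mm and 0.03 rad), at rest; the cam lever is swung over (beyond 1.9 rad) (all of step 1 and y of batten in the frame of stop_face between -0.0935 and -0.0885 m and x of batten in the frame of stop_face between -0.002 and 0.002 m and z of batten in the frame of stop_face between -0.003 and 0.003 m and angle between the x axis of batten and the y axis of jig, either way round below 0.03 rad and value of joint cam_lever above 1.9 rad and linear speed of batten below 0.01 m/s); the robot touches nothing.
It also fails if it takes over 72 s, if anything falls off the work surface, if the arm or the gripper's body presses on something with over 40 N, if the wrist force passes 120 N, or if a joint passes its speed limit or range.

## Working session

There is one attempt and no reset: what is moved stays moved. The work goes in short steps, Python scripts to look and compute and a tool call to move; the robot and the scene stay as the last step left them, time stands still between calls to the robot, and variables do not carry over. Pictures are saved under pics/ and viewed, about 8 in all and at most 12, crops included, and the job is handed in when it is done.

Besides the shell and the picture viewer there is one more tool, called after "Request:" by a JSON object that holds its "api" and its "payload", one argument or row to a line. servo_tool: Moves the arm, as the interface text tells. Its arguments: {"type":"object","properties":{"motion":{"type":"array"},"grip_force":{"type":"number"}},"required":["motion"]}

```bash
mkdir -p pics; ls
cat > h.py <<'E'
import numpy as np,cv2
from scipy.spatial.transform import Rotation as R
from workcell import monitor,eyes,ticket,models
np.set_printoptions(precision=4,suppress=True)
def T():
    o=monitor.get_obs();M=np.eye(4);M[:3,:3]=R.from_quat(o['ee_rot']).as_matrix();M[:3,3]=o['position'];return M
def cam2world(name,M=None):
    i=eyes.camera_info(name)
    return (M@np.array(i['tool_from_camera'])) if name=='wrist' else np.linalg.inv(np.array(i['extrinsics']))
def shot(name):
    M=T();im,d=eyes.camera(name);return im,d,cam2world(name,M)
def rays(name,uv):
    i=eyes.camera_info(name);K=np.array(i['intrinsics'])
    return cv2.undistortPoints(np.array(uv,float).reshape(-1,1,2),K,np.array([i['k1'],0,0,0,0.]))[:,0]
def cloud(name,d,C):
    h,w=d.shape;u,v=np.meshgrid(np.arange(w),np.arange(h))
    r=rays(name,np.stack([u.ravel(),v.ravel()],1));z=d.ravel()[:,None]
    P=np.hstack([r*z,z])@C[:3,:3].T+C[:3,3];P[z[:,0]==0]=np.nan;return P.reshape(h,w,3)
def onplane(name,C,uv,z):
    r=rays(name,uv);D=np.hstack([r,np.ones((len(r),1))])@C[:3,:3].T;o=C[:3,3]
    return o+D*((z-o[2])/D[:,2])[:,None]
def find(name,thing,C):
    return [(np.round(C[:3,:3]@np.array(b['point'])+C[:3,3],4),round(b['confidence'],2)) for b in models.boxes_of(name,thing)[:2]]
def proj(name,C,P):
    i=eyes.camera_info(name);E=np.linalg.inv(C);P=np.atleast_2d(P)
    return cv2.projectPoints(P.astype(float),cv2.Rodrigues(E[:3,:3])[0],E[:3,3],np.array(i['intrinsics']),np.array([i['k1'],0,0,0,0.]))[0][:,0]
E
python3 - <<'E'
from h import *
o=monitor.get_obs();print(o)
im,d,C=shot('top');np.save('top_d.npy',d)
cv2.imwrite('pics/top.png',im);print(C)
for t in['jig','dial_grip','cam_lever','lever_post','batten','stop_face']:
    try: print(t,find('top',t,C))
    except Exception as e: print(t,e)
E
```

```text
pics
{'clock': 0.0, 'joint_pos': array([-1.1466,  0.3329, -0.0647,  1.461 ,  0.0216,  1.3499, -0.0885]), 'joint_velocities': array([ 0.0002,  0.0013,  0.0009, -0.0005,  0.0008,  0.0002,  0.002 ]), 'tau': array([ -0.0004, -62.546 ,   0.0488, -39.158 ,   0.0162,   0.0103,
        -0.    ]), 'position': array([0.2699, 0.5633, 0.2305]), 'ee_rot': array([ 0.8462,  0.5329, -0.0006,  0.0004]), 'ft_force': array([-0.73  ,  1.1395, -0.0946]), 'torque': array([ 0.0073,  0.0009, -0.0087]), 'grip_width': 0.9962308049539308}
[[-0.028  -0.996   0.085   0.4691]
 [-0.9995  0.0264 -0.0192  0.0394]
 [ 0.0169 -0.0855 -0.9962  1.1388]
 [ 0.      0.      0.      1.    ]]
jig [(array([0.5945, 0.0565, 0.0233]), 0.8)]
dial_grip [(array([0.632 , 0.1474, 0.0378]), 0.59)]
cam_lever [(array([ 0.5249, -0.0392,  0.0423]), 0.73)]
lever_post [(array([ 0.5228, -0.0369,  0.0405]), 0.52), (array([0.6138, 0.0773, 0.0261]), 0.33)]
batten [(array([ 0.4663, -0.3347,  0.029 ]), 0.57), (array([0.6183, 0.0797, 0.025 ]), 0.44)]
stop_face [(array([0.6157, 0.0828, 0.0251]), 0.64)]
```

View pics/top.png

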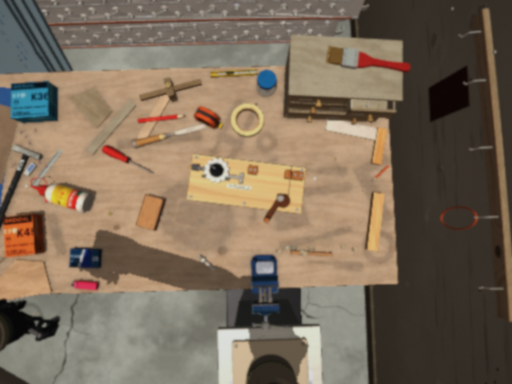

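The top view shows the jig at about (247,184), dial at (215,170), lever from (284,200) to (268,218), and the batten at (375,221). The dial and batten need a closer look.

Run:
```python
from h import *
d=np.load('top_d.npy');C=cam2world('top');P=cloud('top',d,C)
z=P[...,2];m=(z>.010)&(z<.026)&(P[...,0]>.45)&(P[...,0]<.75)&(P[...,1]>-.25)&(P[...,1]<.35)
n,l,s,c=cv2.connectedComponentsWithStats(m.astype(np.uint8));k=1+np.argmax(s[1:,4]);print(s[k])
q=P[l==k][:,:2].astype(np.float32);print(cv2.minAreaRect(q*1000), np.median(z[l==k]))
mb=(z>.02)&(z<.036)&(P[...,0]>.33)&(P[...,0]<.6)&(abs(P[...,1]+.335)<.06)
n,l,s,c=cv2.connectedComponentsWithStats(mb.astype(np.uint8));k=1+np.argmax(s[1:,4])
q=P[l==k][:,:2].astype(np.float32);print('bat',s[k],cv2.minAreaRect(q*1000),np.median(z[l==k]))
im=cv2.imread('pics/top.png');
a=cv2.resize(im[145:225,175:315],None,fx=5.5,fy=5.5,interpolation=cv2.INTER_CUBIC);cv2.imwrite('pics/topc.png',a)
```

```text
[ 186  155  120   59 4211]
((595.808349609375, 57.505096435546875), (360.3808898925781, 145.47564697265625), 81.41913604736328) 0.018153762784306693
bat [367 193  18  58 663] ((466.566650390625, -340.4757995605469), (36.225624084472656, 177.0644989013672), 79.93426513671875) 0.02861398310868757
```

View pics/topc.png

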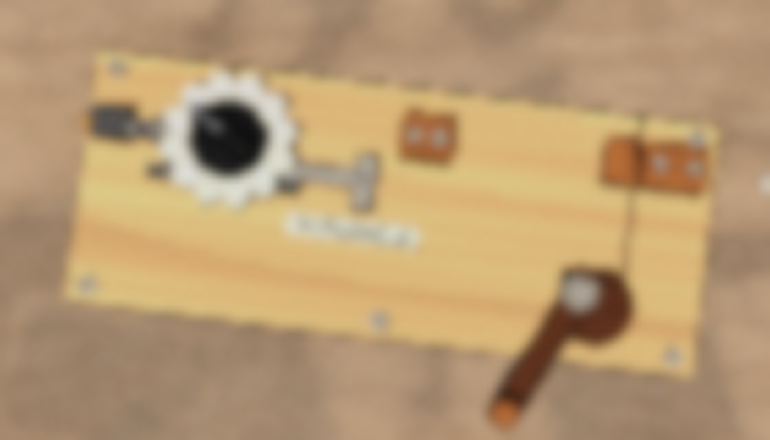

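Request:
{"api": "servo_tool", "payload": {
  "motion": [
    [1,-0.216,0.51,0.04,0,0,104],
    [1,-0.216,0.51,0.04,0,0,104],
    [1,-0.216,0.51,0.04,0,0,104],
    [1,-0.216,0.51,0.04,0,0,104],
    [1,-0.216,0.51,0.04,0,0,104],
    [1,-0.216,0.51,0.04,0,0,104],
    [1,-0.216,0.51,0.04,0,0,104],
    [1,-0.216,0.51,0.04,0,0,104],
    [1,-0.216,0.51,0.04,0,0,104],
    [1,-0.216,0.51,0.04,0,0,104],
    [1,-0.216,0.51,0.04,0,0,104],
    [1,-0.216,0.51,0.04,0,0,104],
    [1,-0.216,0.51,0.04,0,0,104]
  ]
}}

```text
clock: 1.98
position: [0.6363, 0.1494, 0.1915]
ee_rot: [0.941, -0.337, -0.0, -0.0]
ft_force: [0.2, 0.2, 0.2]
grip_width: 0.997
```

```bash
cat >> h.py <<'E'
th=np.radians(-8.58);JR=np.array([[np.cos(th),-np.sin(th),0],[np.sin(th),np.cos(th),0],[0,0,1]]);JO=np.array([.6053,.0369,0])
def j2w(p): return JR@np.array(p)/1000+JO
def w2j(P): return (np.atleast_2d(P)-JO)@JR*1000
def state():
    o=monitor.get_obs();M=T();print('t',round(o['clock'],2),'p',M[:3,3],'yaw',round(np.degrees(np.arctan2(M[1,0],M[0,0])),2),'zax',M[:3,2],'F',o['ft_force'],'g',round(o['grip_width'],3),'jig',w2j(M[:3,3])[0]);return M
def goto(pw,yaw=None):
    M=T();t=M[:3,:3].T@(np.array(pw)-M[:3,3])
    y=0 if yaw is None else yaw
    s,c=np.sin(np.radians(y)),np.cos(np.radians(y))
    D=np.array([[c,s,0],[s,-c,0],[0,0,-1.]]);D=D if yaw is not None else M[:3,:3]
    print('move',t,np.degrees(R.from_matrix(M[:3,:3].T@D).as_rotvec()))
E
python3 - <<'E'
from h import *
M=state()
im,d,C=shot('wrist');np.save('w1.npy',d);np.save('w1C.npy',C)
cv2.imwrite('pics/w1.png',im);print(eyes.camera_info('wrist'))
for p in([14.5,115,65],[14.5,115,43]): print(proj('wrist',C,j2w(p)))
for t in['dial_grip']: print(t,find('wrist',t,C))
E
```

```text
t 1.98 p [0.6363 0.1494 0.1915] yaw -39.43 zax [ 0.0001  0.0006 -1.    ] F [0.1798 0.2149 0.1644] g 0.997 jig [ 13.8861 115.9013 191.4963]
{'intrinsics': array([[266.4459,   0.    , 255.4132],
       [  0.    , 266.4459, 187.4518],
       [  0.    ,   0.    ,   1.    ]]), 'k1': 0.011294155499252586, 'tool_from_camera': array([[ 1.    ,  0.001 , -0.0007,  0.0009],
       [-0.0008,  0.9515,  0.3077, -0.0787],
       [ 0.001 , -0.3077,  0.9515, -0.1429],
       [ 0.    ,  0.    ,  0.    ,  1.    ]])}
[[255.7324 180.3665]]
[[255.7361 174.8873]]
dial_grip [(array([0.643 , 0.1514, 0.0391]), 0.78)]
```

View pics/w1.png

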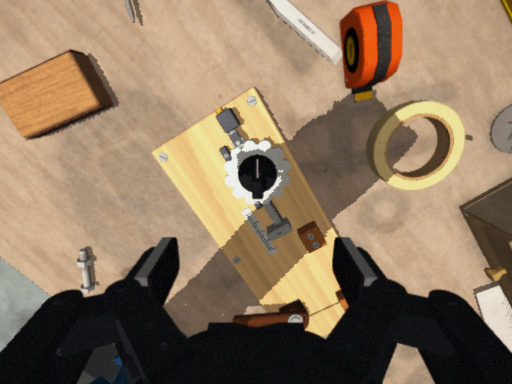

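The dial is at (257,173), with the bar lying close to image vertical. I'll take its axis and angle from depth, and refit the jig.

Run:
```python
from h import *
d=np.load('w1.npy');C=np.load('w1C.npy');P=cloud('wrist',d,C);z=P[...,2]
m=(z>.052)&(z<.075)&(np.linalg.norm(P[...,:2]-j2w([14.5,115,0])[:2],axis=2)<.06)
q=P[m];print(m.sum(),cv2.minAreaRect((q[:,:2]*1000).astype(np.float32)),np.median(q[:,2]))
print('mean',q.mean(0),w2j(q.mean(0)))
# star wheel centre
m2=(z>.028)&(z<.05)&(np.linalg.norm(P[...,:2]-j2w([14.5,115,0])[:2],axis=2)<.05)
print('wheel',cv2.minEnclosingCircle((P[m2][:,:2]*1000).astype(np.float32)),np.percentile(P[m2][:,2],[10,50,90]))
mb=(z>.013)&(z<.022);J=w2j(P[mb])
print('bed ext jig', np.percentile(J,[.5,99.5],axis=0), np.median(z[mb]))
# edges: +y end and +-x sides
for y0 in(60,90,130,160,190):
    s=J[abs(J[:,1]-y0)<3];print(y0,s[:,0].min(),s[:,0].max())
for x0 in(-70,-40,-20,50):
    s=J[abs(J[:,0]-x0)<3];print(x0,s[:,1].max())
print('table z',np.median(z[(z<.01)&(z>-.01)]))
im=cv2.imread('pics/w1.png');cv2.imwrite('pics/w1c.png',cv2.resize(im[130:220,210:310],None,fx=6,fy=6,interpolation=cv2.INTER_CUBIC))
```

```text
448 ((639.1826782226562, 149.357421875), (44.80160140991211, 10.792369842529297), 50.88038635253906) 0.06507454211160413
mean [0.6393 0.1494 0.0647] [[ 16.8264 116.3304  64.7254]]
wheel ((634.0721435546875, 149.51040649414062), 49.83191680908203) [0.0371 0.0385 0.0444]
bed ext jig [[-269.33   -159.5053   13.3382]
 [ 284.6526  321.9747   21.6506]] 0.018066347969404928
60 -82.09747917898243 223.0771765686022
90 -289.88853555900596 209.349958836993
130 -263.4684516926512 61.48656092866583
160 -82.71179594792157 157.25137341540358
190 -82.40435557614848 168.35699851974144
-70 198.4706106118349
-40 198.4453252493328
-20 198.60165331289343
50 198.66552368346902
table z 0.00024792163630787956
```

View pics/w1c.png

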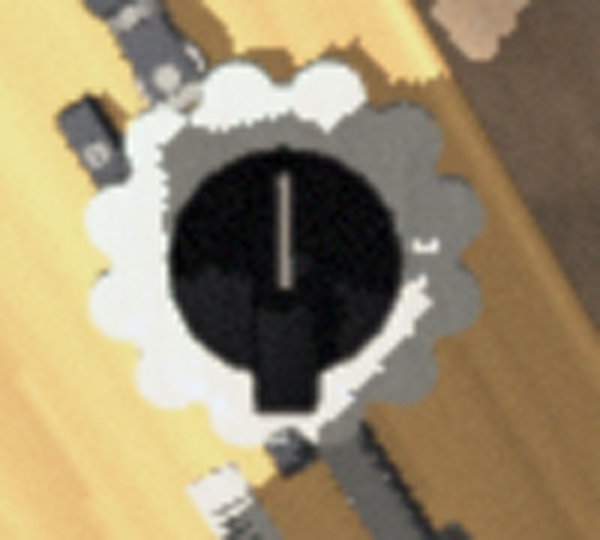

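First click (the bar is 30.5° clockwise of jig +y), so it needs 90° clockwise. I'll half-turn the wrist first so the last joint stays well inside its range.

Request:
{"api": "servo_tool", "payload": {
  "motion": [
    [0.6,0.002,-0.0015,0.09,0,0,-90],
    [0.6,0.002,-0.0015,0.09,0,0,-90],
    [0.6,0.002,-0.0015,0.09,0,0,-90],
    [0.6,0.002,-0.0015,0.09,0,0,-90],
    [0.6,0.002,-0.0015,0.09,0,0,-90],
    [0.6,0.002,-0.0015,0.09,0,0,-90],
    [0.6,0.002,-0.0015,0.09,0,0,-90],
    [0.6,0.002,-0.0015,0.09,0,0,-90],
    [0.6,0.002,-0.0015,0.09,0,0,-179.7],
    [0.6,0.002,-0.0015,0.09,0,0,-179.7],
    [0.6,0.002,-0.0015,0.09,0,0,-179.7],
    [0.6,0.002,-0.0015,0.09,0,0,-179.7],
    [0.6,0.002,-0.0015,0.09,0,0,-179.7],
    [0.6,0.002,-0.0015,0.09,0,0,-179.7],
    [0.6,0.002,-0.0015,0.09,0,0,-179.7],
    [0.6,0.002,-0.0015,0.09,0,0,-179.7],
    [0.6,0.002,-0.0015,0.09,0,0,-179.7],
    [0.6,0.002,-0.0015,0.09,0,0,-179.7],
    [0.6,0.002,-0.0015,0.09,0,0,-179.7]
  ]
}}

```text
clock: 4.45
position: [0.6391, 0.1484, 0.1014]
ee_rot: [0.343, 0.94, 0.0, 0.0]
ft_force: [-0.7, 0.8, -0.4]
grip_width: 0.598
```

Run:
```python
from h import *
M=state();print(monitor.get_obs()['joint_pos'])
im,d,C=shot('wrist');P=cloud('wrist',d,C);z=P[...,2]
m=(z>.055)&(z<.075)&(np.linalg.norm(P[...,:2]-[.6385,.149],axis=2)<.035)
q=P[m];print(m.sum(),cv2.minAreaRect((q[:,:2]*1000).astype(np.float32)),q.mean(0))
goto([.6385,.149,.0465],140.9)
```

```text
t 4.45 p [0.6391 0.1484 0.1014] yaw 139.94 zax [ 0.0001  0.0001 -1.    ] F [-0.7388  0.8061 -0.3821] g 0.598 jig [ 16.8148 115.3315 101.3628]
[-0.1865  0.4972 -0.1491  1.5141  0.0781  1.136   2.0916]
931 ((638.605712890625, 148.56756591796875), (45.75592041015625, 12.005858421325684), 51.316104888916016) [0.6365 0.146  0.0649]
move [0.0009 0.     0.0548] [ 0.0057  0.0034 -0.9334]
```

Request:
{"api": "servo_tool", "payload": {
  "motion": [
    [0.6,0.0006,0,0.03,0,0,-1],
    [0.6,0.0006,0,0.0545,0,0,-1],
    [0.6,0.0006,0,0.0545,0,0,-1],
    [0,0.0006,0,0.0545,0,0,-1],
    [0,0.0006,0,0.0545,0,0,-1],
    [0,0.0006,0,0.0545,0,0,-1],
    [0,0.0006,0,0.0545,0,0,-1],
    [0,0.0006,0,0.0545,0,0,-1]
  ],
  "grip_force": 100
}}

```text
clock: 5.5
position: [0.6389, 0.1496, 0.0485]
ee_rot: [0.333, 0.943, 0.001, 0.0]
ft_force: [-5.2, -0.1, 7.8]
grip_width: 0.109
```

```bash
python3 -c "
from h import *
state();print(monitor.get_obs()['torque'])"
```

```text
t 5.5 p [0.6389 0.1496 0.0485] yaw 141.12 zax [ 0.001  0.001 -1.   ] F [-5.1926 -0.0637  7.8329] g 0.109 jig [ 16.421 116.433  48.539]
[0.0828 0.9653 0.0633]
```

Request:
{"api": "servo_tool", "payload": {
  "motion": [
    [0,0,0,-0.002,0,0,9],
    [0,0,0,-0.002,0,0,18],
    [0,0,0,-0.002,0,0,27],
    [0,0,0,-0.002,0,0,36],
    [0,0,0,-0.002,0,0,45],
    [0,0,0,-0.002,0,0,54],
    [0,0,0,-0.002,0,0,63],
    [0,0,0,-0.002,0,0,72],
    [0,0,0,-0.002,0,0,81],
    [0,0,0,-0.002,0,0,90],
    [0,0,0,-0.002,0,0,91],
    [0,0,0,-0.002,0,0,91]
  ]
}}

```text
clock: 7.0
position: [0.6388, 0.1479, 0.0487]
ee_rot: [0.905, 0.425, -0.0, 0.0]
ft_force: [3.5, -4.4, -6.2]
grip_width: 0.109
```

```bash
python3 -c "
from h import *
state();print(monitor.get_obs()['torque'])"
```

```text
t 7.0 p [0.6388 0.1479 0.0487] yaw 50.25 zax [ 0.0002 -0.001  -1.    ] F [ 3.4706 -4.3865 -6.2326] g 0.109 jig [ 16.5974 114.7987  48.7004]
[-0.9424 -0.6631  0.1918]
```

Request:
{"api": "servo_tool", "payload": {
  "motion": [
    [0.6,0,0,0,0,0,0],
    [0.6,0,0,0,0,0,0],
    [0.6,0,0,0,0,0,0],
    [0.6,0,0,-0.06,0,0,0],
    [0.6,0,0,-0.12,0,0,0],
    [0.6,0,0,-0.14,0,0,0],
    [0.6,0,0,-0.14,0,0,0]
  ]
}}

```text
clock: 7.88
position: [0.6394, 0.1492, 0.1905]
ee_rot: [0.906, 0.424, 0.002, -0.0]
ft_force: [-0.5, 0.5, -1.3]
grip_width: 0.6
```

Run:
```python
from h import *
M=state()
im,d,C=shot('wrist');P=cloud('wrist',d,C);z=P[...,2];np.save('w2.npy',d);np.save('w2C.npy',C)
m=(z>.055)&(z<.075)&(np.linalg.norm(P[...,:2]-[.6385,.149],axis=2)<.035)
q=P[m];print(m.sum(),cv2.minAreaRect((q[:,:2]*1000).astype(np.float32)),q.mean(0))
cv2.imwrite('pics/w2.png',im)
J=w2j(P.reshape(-1,3));zz=J[:,2];b=(zz>13)&(zz<22)
for y0 in(-140,-100,-60,-30,60,90,160,190):
    s=J[b&(abs(J[:,1]-y0)<3)&(abs(J[:,0])<120)];print(y0,s[:,0].min() if len(s) else None,s[:,0].max() if len(s) else None)
for x0 in(-70,-40,-20,50):
    s=J[b&(abs(J[:,0]-x0)<3)];print(x0,s[:,1].min(),s[:,1].max())
f=(zz>34)&(zz<42)&(abs(J[:,1])<60)&(J[:,0]>0)&(J[:,0]<60);print('fence',np.percentile(J[f],[1,50,99],axis=0))
f=(zz>34)&(zz<45)&(abs(J[:,1]-35)<30)&(abs(J[:,0])<20);print('stop',np.percentile(J[f],[1,50,99],axis=0))
```

```text
t 7.88 p [0.6394 0.1492 0.1905] yaw 50.12 zax [ 0.0029  0.0013 -1.    ] F [-0.5116  0.5052 -1.2542] g 0.6 jig [ 16.9458 116.1178 190.4606]
465 ((638.53271484375, 147.71237182617188), (11.55927848815918, 45.2026252746582), 50.26398849487305) [0.6367 0.1497 0.0649]
-140 -83.1731069642815 18.51097686623003
-100 -82.89376302433524 60.24264429937585
-60 -83.08350444891127 60.7025482161621
-30 -83.20782262959095 60.749251194527226
60 -82.97929999249416 61.513267074655694
90 -83.00412938617255 61.15672348607639
160 -83.1546459054134 61.377313032100204
190 -83.05901554758641 61.47444096382808
-70 -159.92141658432243 198.32353980300164
-40 -158.56522254114324 198.78144246947033
-20 -160.7942116109655 198.52750553066403
50 -155.6668721534895 198.71000660900555
fence [[ 0.8611 -8.588  34.4238]
 [26.8409 11.2252 38.2931]
 [43.966  52.2401 41.4514]]
stop [[-13.0994   7.583   34.2618]
 [  1.9723  47.0254  39.952 ]
 [ 19.7417  52.4712  41.8773]]
```

View pics/w2.png

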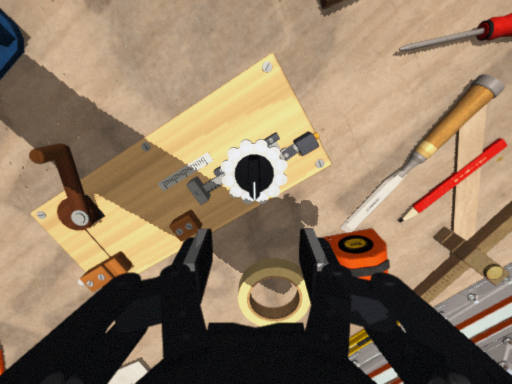

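The dial bar turned 91° and now sits on the fourth click: knob at (255,175), line pointing toward image-down. Next, over to the batten.

```bash
sed -i 's/JO=np.array(\[.6053,.0369,0\])/JO=np.array([.6068,.0367,0])/' h.py
python3 - <<'E'
from h import *
goto([.4665,-.340,.2],-100)
E
```

```text
move [-0.4855  0.1815 -0.0117] [ -0.0203   0.0189 150.1226]
```

Request:
{"api": "servo_tool", "payload": {
  "motion": [
    [0.8,-0.485,0.181,-0.01,0,0,150],
    [0.8,-0.485,0.181,-0.01,0,0,150],
    [0.8,-0.485,0.181,-0.01,0,0,150],
    [0.8,-0.485,0.181,-0.01,0,0,150],
    [0.8,-0.485,0.181,-0.01,0,0,150],
    [0.8,-0.485,0.181,-0.01,0,0,150],
    [0.8,-0.485,0.181,-0.01,0,0,150],
    [0.8,-0.485,0.181,-0.01,0,0,150],
    [0.8,-0.485,0.181,-0.01,0,0,150],
    [0.8,-0.485,0.181,-0.01,0,0,150],
    [0.8,-0.485,0.181,-0.01,0,0,150],
    [0.8,-0.485,0.181,-0.01,0,0,150],
    [0.8,-0.485,0.181,-0.01,0,0,150],
    [0.8,-0.485,0.181,-0.01,0,0,150],
    [0.8,-0.485,0.181,-0.01,0,0,150],
    [0.8,-0.485,0.181,-0.01,0,0,150]
  ]
}}

```text
clock: 9.93
position: [0.4661, -0.3391, 0.1978]
ee_rot: [-0.645, 0.764, 0.001, -0.0]
ft_force: [0.3, -0.4, 0.5]
grip_width: 0.803
```

Run:
```python
from h import *
M=state();print(monitor.get_obs()['joint_pos'])
im,d,C=shot('wrist');P=cloud('wrist',d,C);z=P[...,2]
print(find('wrist','batten',C))
m=(z>.022)&(z<.034)&(abs(P[...,0]-.4665)<.13)&(abs(P[...,1]+.34)<.08)
n,l,s,c=cv2.connectedComponentsWithStats(m.astype(np.uint8));k=1+np.argmax(s[1:,4])
q=P[l==k];print(s[k],cv2.minAreaRect((q[:,:2]*1000).astype(np.float32)),np.median(q[:,2]))
cv2.imwrite('pics/w3.png',im)
```

```text
t 9.93 p [ 0.4661 -0.3391  0.1978] yaw -99.66 zax [-0.0014  0.0004 -1.    ] F [ 0.3149 -0.3829  0.5048] g 0.803 jig [ -83.0482 -392.5869  197.8423]
[-0.1277  0.3103  0.8249  1.6753 -0.2371  1.2617 -0.993 ]
[(array([ 0.476 , -0.3405,  0.0267]), 0.94)]
[ 242   90   30  146 4111] ((467.3741455078125, -340.41473388671875), (33.96890640258789, 178.7022247314453), 80.18412017822266) 0.028294625402940865
```

View pics/w3.png

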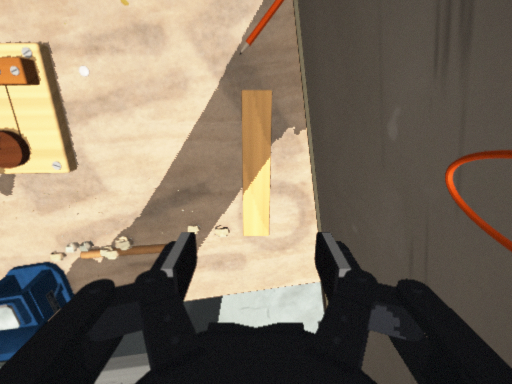

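The batten spans (243,90) to (271,237), lying clear and straight between the jaws. Descending to grasp its middle.

Run:
```python
from h import *
goto([.4674,-.3404,.007],-99.8)
```

```text
move [ 0.0009 -0.0014  0.1913] [0.0379 0.0106 0.0515]
```

Request:
{"api": "servo_tool", "payload": {
  "motion": [
    [0.8,0.001,-0.0015,0.06,0,0,0],
    [0.8,0.001,-0.0015,0.12,0,0,0],
    [0.8,0.001,-0.0015,0.17,0,0,0],
    [0.8,0.001,-0.0015,0.191,0,0,0],
    [0.8,0.001,-0.0015,0.191,0,0,0],
    [0.8,0.001,-0.0015,0.191,0,0,0],
    [0.2,0.001,-0.0015,0.191,0,0,0],
    [0.2,0.001,-0.0015,0.191,0,0,0],
    [0.2,0.001,-0.0015,0.191,0,0,0],
    [0.2,0.001,-0.0015,0.191,0,0,0],
    [0.2,0.001,-0.0015,0.191,0,0,0]
  ],
  "grip_force": 50
}}

```text
clock: 11.4
position: [0.4686, -0.341, 0.009]
ee_rot: [-0.644, 0.765, -0.001, 0.001]
ft_force: [-1.2, 2.1, 7.9]
grip_width: 0.385
```

```bash
python3 -c "
from h import *
state()"
```

```text
t 11.4 p [ 0.4686 -0.341   0.009 ] yaw -99.89 zax [ 0.0019 -0.0005 -1.    ] F [-1.2364  2.1271  7.9086] g 0.385 jig [ -80.3467 -394.1196    9.0393]
```

Run:
```python
from h import *
p=j2w([-4,-53.7,120]);print(p)
goto(p,-8.58)
```

```text
[ 0.5948 -0.0158  0.12  ]
move [-0.3421 -0.0688 -0.1109] [ -0.0799  -0.0952 -91.3095]
```

Request:
{"api": "servo_tool", "payload": {
  "motion": [
    [0.2,0,0,-0.05,0,0,0],
    [0.2,0,0,-0.11,0,0,0],
    [0.2,0,0,-0.11,0,0,0],
    [0.2,-0.342,-0.069,-0.111,0,0,-91.3],
    [0.2,-0.342,-0.069,-0.111,0,0,-91.3],
    [0.2,-0.342,-0.069,-0.111,0,0,-91.3],
    [0.2,-0.342,-0.069,-0.111,0,0,-91.3],
    [0.2,-0.342,-0.069,-0.111,0,0,-91.3],
    [0.2,-0.342,-0.069,-0.111,0,0,-91.3],
    [0.2,-0.342,-0.069,-0.111,0,0,-91.3],
    [0.2,-0.342,-0.069,-0.111,0,0,-91.3],
    [0.2,-0.342,-0.069,-0.111,0,0,-91.3],
    [0.2,-0.342,-0.069,-0.111,0,0,-91.3],
    [0.2,-0.342,-0.069,-0.111,0,0,-91.3]
  ]
}}

```text
clock: 13.15
position: [0.5943, -0.0156, 0.1185]
ee_rot: [0.997, -0.076, -0.0, -0.0]
ft_force: [-0.7, 0.1, -1.3]
grip_width: 0.384
```

Run:
```python
from h import *
M=state()
im,d,C=shot('wrist');P=cloud('wrist',d,C);J=w2j(P.reshape(-1,3));zz=J[:,2]
b=(zz>128)&(zz<146)&(abs(J[:,0])<40);np.save('w4J.npy',J)
print('batten top z',np.median(J[b],0),'y',np.percentile(J[b],[0.5,99.5],axis=0))
for t in('batten','stop_face'): print(t,[(w2j(a)[0],c) for a,c in find('wrist',t,C)])
cv2.imwrite('pics/w4.png',im)
```

```text
t 13.15 p [ 0.5943 -0.0156  0.1185] yaw -8.73 zax [-0.0004  0.0001 -1.    ] F [-0.6843  0.1331 -1.3016] g 0.384 jig [ -4.5511 -53.5718 118.531 ]
batten top z [ -4.02   -21.1903 137.6063] y [[-31.2046 -97.682  130.8288]
 [ 23.3836  33.1426 144.7529]]
batten [(array([ -3.9077, -15.6582, 139.    ]), 0.67)]
stop_face [(array([ 4.2848, 48.6841, 36.2   ]), 0.76)]
```

View pics/w4.png

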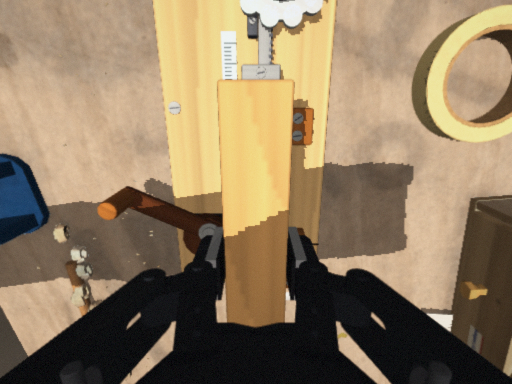

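The batten is held square, with its end at (257,80) just short of the stop at (262,72). The left finger may come close to the cam at (205,235), so I'll check the cam outline first.

Run:
```python
from h import *
P=cloud('wrist',np.load('w2.npy'),np.load('w2C.npy'));J=w2j(P.reshape(-1,3));z=J[:,2]
c=J[(z>28)&(z<80)&(J[:,0]<10)&(J[:,0]>-140)&(J[:,1]<-30)&(J[:,1]>-150)]
for y in range(-120,-40,6):
    s=c[abs(c[:,1]-y)<3]
    if len(s): print(y,s[:,0].min().round(),s[:,0].max().round(),s[:,2].max().round())
p=c[c[:,2]>62];print('post',p.mean(0),len(p))
s=J[(z>30)&(z<45)&(abs(J[:,0])<14)&(J[:,1]>20)&(J[:,1]<60)];print('stop y',np.percentile(s[:,1],[0.5,2,5,50]))
J=np.load('w4J.npy');b=J[(J[:,2]>130)&(J[:,2]<146)&(J[:,0]>-24)&(J[:,0]<16)&(J[:,1]>-20)]
print(cv2.minAreaRect(b[:,:2].astype(np.float32)));print('end z',[np.median(b[abs(b[:,1]-y)<4,2]).round(1) for y in(-15,0,15,30)],b[:,1].max())
```

```text
-120 -62.0 -42.0 33.0
-114 -69.0 -35.0 34.0
-108 -73.0 -33.0 33.0
-102 -74.0 -31.0 42.0
-96 -74.0 -32.0 44.0
-90 -73.0 -33.0 45.0
-84 -81.0 -34.0 44.0
-78 -92.0 -42.0 42.0
-72 -108.0 -57.0 42.0
-66 -113.0 -69.0 42.0
-60 -124.0 -83.0 73.0
-54 -126.0 -94.0 73.0
-48 -124.0 -107.0 72.0
post [-117.7861  -53.0428   69.1472] 289
stop y [40.5945 40.9185 41.3955 48.265 ]
((-3.8661184310913086, 6.823286056518555), (53.64258575439453, 34.243621826171875), 89.8959732055664)
end z [np.float64(137.6), np.float64(137.6), np.float64(137.6), np.float64(137.6)] 33.66239979747394
```

Request:
{"api": "servo_tool", "payload": {
  "motion": [
    [0.2,0,-0.0035,0.03,0,0,0.15],
    [0.2,0,-0.0035,0.06,0,0,0.15],
    [0.2,0,-0.0035,0.08,0,0,0.15],
    [0.2,0,-0.0035,0.09,0,0,0.15],
    [0.2,0,-0.0035,0.091,0,0,0.15],
    [0.2,0,-0.0035,0.091,0,0,0.15]
  ]
}}

```text
clock: 14.05
position: [0.5956, -0.0122, 0.0286]
ee_rot: [0.997, -0.076, 0.001, -0.0]
ft_force: [0.0, 0.1, -0.9]
grip_width: 0.38
```

```bash
python3 -c "
from h import *
state()"
```

```text
t 14.05 p [ 0.5956 -0.0122  0.0286] yaw -8.76 zax [ 0.0011  0.0001 -1.    ] F [ 0.0287  0.1227 -0.8784] g 0.38 jig [ -3.7928 -50.0224  28.5639]
```

Request:
{"api": "servo_tool", "payload": {
  "motion": [
    [0.2,0,0,0.001,0,0,0],
    [0.2,0,0,0.002,0,0,0],
    [0.2,0,-0.001,0.002,0,0,0],
    [0.2,0,-0.002,0.002,0,0,0],
    [0.2,0,-0.003,0.002,0,0,0],
    [0.2,0,-0.0035,0.002,0,0,0]
  ]
}}

```text
clock: 14.8
position: [0.5964, -0.0102, 0.0271]
ee_rot: [0.997, -0.077, 0.001, 0.0]
ft_force: [-0.9, -5.3, 6.5]
grip_width: 0.387
```

```bash
python3 -c "
from h import *
state()"
```

```text
t 14.8 p [ 0.5964 -0.0102  0.0271] yaw -8.82 zax [ 0.002  -0.0011 -1.    ] F [-0.9035 -5.2645  6.5435] g 0.387 jig [ -3.2951 -47.8786  27.0504]
```

Request:
{"api": "servo_tool", "payload": {
  "motion": [
    [0.2,0,-0.001,0,0,0,0],
    [0.2,0,-0.0015,0,0,0,0],
    [0.2,0,-0.0015,0,0,0,0]
  ]
}}

```text
clock: 15.18
position: [0.5964, -0.0101, 0.027]
ee_rot: [0.997, -0.077, 0.001, 0.001]
ft_force: [-2.1, -8.2, 7.7]
grip_width: 0.383
```

```bash
python3 -c "
from h import *
state()"
```

```text
t 15.18 p [ 0.5964 -0.0101  0.027 ] yaw -8.87 zax [ 0.0015 -0.0025 -1.    ] F [-2.1118 -8.1519  7.6837] g 0.383 jig [ -3.3128 -47.8427  27.0224]
```

Request:
{"api": "servo_tool", "payload": {
  "motion": [
    [0.62,0,0,0,0,0,0],
    [0.62,0,0,0,0,0,0],
    [0.62,0,0,0,0,0,0],
    [0.62,0,0,-0.06,0,0,0],
    [0.62,0,0,-0.12,0,0,0],
    [0.62,0,0,-0.12,0,0,0]
  ]
}}

```text
clock: 15.92
position: [0.5987, -0.0071, 0.151]
ee_rot: [0.997, -0.076, 0.004, -0.001]
ft_force: [0.6, 1.0, -0.6]
grip_width: 0.622
```

Run:
```python
from h import *
M=state()
im,d,C=shot('wrist');P=cloud('wrist',d,C);J=w2j(P.reshape(-1,3));z=J[:,2]
b=J[(z>43)&(z<49.5)&(abs(J[:,0]+3)<30)&(J[:,1]>-100)&(J[:,1]<60)]
s=b[b[:,1]<38];print('batten',cv2.minAreaRect(s[:,:2].astype(np.float32)),b[:,1].max(),np.median(s[:,2]))
p=J[(z>66)&(z<76)&(J[:,0]<-80)&(J[:,0]>-140)&(abs(J[:,1]+50)<40)];print('post',p.mean(0),len(p))
goto(j2w([-117,-53,140]),-126.2)
cv2.imwrite('pics/w5.png',im)
```

```text
t 15.93 p [ 0.5987 -0.0071  0.151 ] yaw -8.75 zax [ 0.0085  0.0014 -1.    ] F [ 0.5518  1.0081 -0.5579] g 0.622 jig [ -1.5233 -44.5258 151.0495]
batten ((-2.741227149963379, -31.13701629638672), (137.6828155517578, 34.047325134277344), 89.81807708740234) 43.57285803219109 46.196358885060576
post [-117.3835  -54.5495   70.723 ] 270
move [-0.1139  0.0088  0.0076] [ -0.2983  -0.0482 117.4697]
```

View pics/w5.png

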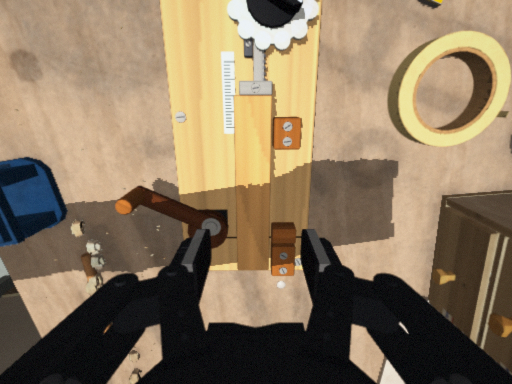

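The batten (235–272, 95–270) lies flat with its end at the stop, about 3 mm off the fence. The lever post is at (125,205). Moving over the post now.

Request:
{"api": "servo_tool", "payload": {
  "motion": [
    [0.5,-0.114,0.009,0.008,0,0,117.5],
    [0.5,-0.114,0.009,0.008,0,0,117.5],
    [0.5,-0.114,0.009,0.008,0,0,117.5],
    [0.5,-0.114,0.009,0.008,0,0,117.5],
    [0.5,-0.114,0.009,0.008,0,0,117.5],
    [0.5,-0.114,0.009,0.008,0,0,117.5],
    [0.5,-0.114,0.009,0.008,0,0,117.5],
    [0.5,-0.114,0.009,0.008,0,0,117.5],
    [0.5,-0.114,0.009,0.008,0,0,117.5],
    [0.5,-0.114,0.009,0.008,0,0,117.5],
    [0.5,-0.114,0.009,0.008,0,0,117.5],
    [0.5,-0.114,0.009,0.008,0,0,117.5],
    [0.5,-0.114,0.009,0.008,0,0,117.5]
  ]
}}

```text
clock: 17.6
position: [0.4814, 0.0014, 0.1373]
ee_rot: [-0.454, 0.891, 0.0, -0.0]
ft_force: [0.8, 0.1, 0.5]
grip_width: 0.5
```

Run:
```python
from h import *
M=state();print(monitor.get_obs()['joint_pos'])
im,d,C=shot('wrist');P=cloud('wrist',d,C);J=w2j(P.reshape(-1,3));z=J[:,2]
p=J[(z>66)&(z<76)&(J[:,0]<-80)&(J[:,0]>-140)&(abs(J[:,1]+50)<40)];print('post',p.mean(0),len(p),cv2.minAreaRect(p[:,:2].astype(np.float32)))
goto(j2w([-117.8,-53.8,47]),-126.2)
```

```text
t 17.6 p [0.4814 0.0014 0.1373] yaw -126.01 zax [-0.0009 -0.0002 -1.    ] F [0.793  0.093  0.5182] g 0.5 jig [-118.7066  -53.6534  137.271 ]
[-0.597   0.0899  0.5279  1.9722 -0.0508  1.0931 -2.2466]
post [-117.753   -56.2606   71.1496] 270 ((-118.27273559570312, -55.69831848144531), (14.610053062438965, 15.222963333129883), 18.07974624633789)
move [-0.0003 -0.0008  0.0904] [ 0.0252 -0.0257  0.148 ]
```

Request:
{"api": "servo_tool", "payload": {
  "motion": [
    [0.5,0.0007,-0.001,0.05,0,0,0],
    [0.5,0.0007,-0.001,0.09,0,0,0],
    [0.5,0.0007,-0.001,0.09,0,0,0],
    [0.1,0.0007,-0.001,0.09,0,0,0],
    [0.1,0.0007,-0.001,0.09,0,0,0],
    [0.1,0.0007,-0.001,0.09,0,0,0],
    [0.1,0.0007,-0.001,0.09,0,0,0]
  ],
  "grip_force": 30
}}

```text
clock: 18.52
position: [0.4829, 0.0003, 0.0487]
ee_rot: [-0.452, 0.892, -0.0, 0.001]
ft_force: [-0.1, 0.5, 4.4]
grip_width: 0.172
```

Run:
```python
from h import *
M=state()
# arc about pivot from actual TCP, in tool axes
piv=j2w([-47,-90,0]);p=M[:3,3];r=(p-piv)[:2];J=w2j(p)[0]-[-47,-90,0];a0=np.degrees(np.arctan2(J[1],J[0]));print('ang',a0,np.hypot(*J[:2]))
for e in(273,274.5):
  n=16
  for k in range(1,n+1):
    a=a0+(e-a0)*k/n;q=j2w([-47+80*np.cos(np.radians(a)),-90+80*np.sin(np.radians(a)),0]);
    if e==273 or k==n: print(k,np.round(M[:3,:3].T@(np.r_[q[:2],p[2]]-p),4)[:2],round(a0-a,1))
```

```text
t 18.52 p [0.4829 0.0003 0.0487] yaw -126.23 zax [ 0.0017  0.0007 -1.    ] F [-0.1401  0.5355  4.3928] g 0.172 jig [-117.1129  -54.4638   48.6635]
ang 153.12216664358766 78.60432337810511
1 [0.0104 0.0006] -7.5
2 [ 0.0207 -0.0016] -15.0
3 [ 0.0305 -0.0051] -22.5
4 [ 0.0398 -0.0098] -30.0
5 [ 0.0484 -0.0158] -37.5
6 [ 0.0562 -0.0228] -45.0
7 [ 0.063  -0.0307] -52.4
8 [ 0.0687 -0.0395] -59.9
9 [ 0.0732 -0.0489] -67.4
10 [ 0.0765 -0.0588] -74.9
11 [ 0.0784 -0.0691] -82.4
12 [ 0.0789 -0.0796] -89.9
13 [ 0.0781 -0.09  ] -97.4
14 [ 0.076  -0.1002] -104.9
15 [ 0.0725 -0.1101] -112.4
16 [ 0.0678 -0.1194] -119.9
16 [ 0.0667 -0.1212] -121.4
```

Request:
{"api": "servo_tool", "payload": {
  "motion": [
    [0.1,0.0104,0.0003,0,0,0,-7.5],
    [0.1,0.0207,-0.0016,0,0,0,-15],
    [0.1,0.0305,-0.005,0,0,0,-22.5],
    [0.1,0.0398,-0.0098,0,0,0,-30],
    [0.1,0.0484,-0.0158,0,0,0,-37.5],
    [0.1,0.0562,-0.0228,0,0,0,-45],
    [0.1,0.063,-0.0307,0,0,0,-52.5],
    [0.1,0.0687,-0.0395,0,0,0,-60],
    [0.1,0.0687,-0.0395,0,0,0,-60]
  ]
}}

```text
clock: 19.65
position: [0.4747, -0.0786, 0.0485]
ee_rot: [0.837, -0.547, 0.001, -0.001]
ft_force: [3.3, 1.0, 3.5]
grip_width: 0.172
```

Run:
```python
from h import *
M=state();p=M[:3,3];J=w2j(p)[0]-[-47,-90,0];a0=np.degrees(np.arctan2(J[1],J[0]));print('ang',a0,np.hypot(*J[:2]))
n=9;e=274
for k in range(1,n+1):
    a=a0+(e-a0)*k/n;q=j2w([-47+79.5*np.cos(np.radians(a)),-90+79.5*np.sin(np.radians(a)),0]);
    print(k,np.round(M[:3,:3].T@(np.r_[q[:2],p[2]]-p),4)[:2],round(a0-a,1))
```

```text
t 19.65 p [ 0.4747 -0.0786  0.0485] yaw -66.31 zax [ 0.0027  0.0004 -1.    ] F [3.3355 1.0304 3.5429] g 0.172 jig [-113.3808 -133.7151   48.5127]
ang -146.63307493340804 79.48218326707115
1 [ 0.0574 -0.0261] -46.7
2 [ 0.0777 -0.0858] -93.5
3 [ 0.0482 -0.1415] -140.2
4 [-0.0127 -0.1582] -186.9
5 [-0.0665 -0.1253] -233.7
6 [-0.0794 -0.0636] -280.4
7 [-0.0433 -0.0119] -327.2
8 [ 0.019  -0.0027] -373.9
9 [ 0.0685 -0.0418] -420.6
```

Request:
{"api": "servo_tool", "payload": {
  "motion": [
    [0.1,0.0104,-0.0007,0,0,0,-7.5],
    [0.1,0.0206,-0.0027,0,0,0,-15],
    [0.1,0.0304,-0.0061,0,0,0,-22.5],
    [0.1,0.0398,-0.0107,0,0,0,-30],
    [0.1,0.0484,-0.0164,0,0,0,-37.5],
    [0.1,0.0562,-0.0233,0,0,0,-45],
    [0.1,0.0631,-0.0311,0,0,0,-52.5],
    [0.1,0.0688,-0.0397,0,0,0,-60],
    [0.1,0.0695,-0.041,0,0,0,-61],
    [0.1,0.0695,-0.041,0,0,0,-61]
  ]
}}

```text
clock: 20.9
position: [0.5373, -0.1234, 0.0473]
ee_rot: [0.999, -0.047, -0.002, -0.001]
ft_force: [-6.6, 7.1, 8.2]
grip_width: 0.175
```

Run:
```python
from h import *
M=state();p=M[:3,3];J=w2j(p)[0]-[-47,-90,0];a0=np.degrees(np.arctan2(J[1],J[0]))%360;print('ang',a0,np.radians(a0-150),np.hypot(*J[:2]))
```

```text
t 20.9 p [ 0.5373 -0.1234  0.0473] yaw -5.37 zax [-0.004   0.0026 -1.    ] F [-6.5681  7.0813  8.2475] g 0.175 jig [ -44.7927 -168.6979   47.3463]
ang 271.6065790091835 2.122435195796876 78.72880571713975
```

Request:
{"api": "servo_tool", "payload": {
  "motion": [
    [0.45,0,0,0,0,0,0],
    [0.45,0,0,0,0,0,0],
    [0.45,0,0,0,0,0,0],
    [0.45,0,0,-0.06,0,0,0],
    [0.45,0,0,-0.12,0,0,0],
    [0.45,0,0.03,-0.15,0,0,0],
    [0.45,0,0.03,-0.15,0,0,0],
    [0.45,0,0.03,-0.15,0,0,0]
  ]
}}

```text
clock: 21.9
position: [0.5358, -0.1552, 0.197]
ee_rot: [0.999, -0.046, -0.0, -0.0]
ft_force: [0.8, -1.6, -0.5]
grip_width: 0.455
```

Run:
```python
from h import *
M=state()
im,d,C=shot('wrist');P=cloud('wrist',d,C);J=w2j(P.reshape(-1,3));z=J[:,2]
b=J[(z>44.5)&(z<49)&(abs(J[:,0]+3)<30)&(J[:,1]>-140)&(J[:,1]<60)]
s=b[(b[:,1]<38)];r=cv2.minAreaRect(s[:,:2].astype(np.float32));print('batten',r,b[:,1].max(),np.median(s[:,2]))
st=J[(z>36)&(z<43.5)&(abs(J[:,0])<14)&(J[:,1]>30)&(J[:,1]<60)];print('stop y',np.percentile(st[:,1],[0.5,5,50]),len(st))
f=J[(z>36)&(z<43)&(J[:,0]>8)&(J[:,0]<50)&(J[:,1]>-6)&(J[:,1]<16)];print('fence x',np.percentile(f[:,0],[.5,2,50,99]))
e=J[(z>13)&(z<22)&(abs(J[:,1]+30)<30)&(abs(J[:,0])<120)];print('bed x',np.percentile(e[:,0],[.2,99.8]))
p=J[(z>64)&(z<78)&(J[:,0]<0)&(J[:,0]>-90)&(J[:,1]<-120)&(J[:,1]>-210)];pm=p.mean(0);print('post',pm,len(p),np.radians(np.degrees(np.arctan2(pm[1]+90,pm[0]+47))%360-150))
k=J[(z>58)&(z<75)&(abs(J[:,0]-14)<35)&(abs(J[:,1]-115)<35)];print('knob',cv2.minAreaRect(k[:,:2].astype(np.float32)) if len(k)>20 else len(k))
cv2.imwrite('pics/w6.png',im)
```

```text
t 21.9 p [ 0.5358 -0.1552  0.197 ] yaw -5.27 zax [-0.001   0.0005 -1.    ] F [ 0.8024 -1.6468 -0.538 ] g 0.455 jig [ -41.5502 -200.3387  196.9754]
batten ((0.03525733947753906, -84.04020690917969), (34.07065963745117, 111.8260726928711), 0.2344711571931839) -28.06822709854218 46.311548975221605Traceback (most recent call last):
  File "<stdin>", line 6, in <module>
    return _quantile_unchecked(
        a, q, axis, out, overwrite_input, method, keepdims, weights)
    return _ureduce(a,
                    func=_quantile_ureduce_func,
    ...<5 lines>...
                    overwrite_input=overwrite_input,
                    method=method)
    r = func(a, **kwargs)
    result = _quantile(arr,
                       quantiles=q,
    ...<2 lines>...
                       out=out,
                       weights=wgt)
    slices_having_nans = np.isnan(arr[-1, ...])
                                  ~~~^^^^^^^^^
IndexError: index -1 is out of bounds for axis 0 with size 0
```

The batten now reads flush (x≈0, 0.2°). I'll move to where the stop, knob and post are in view together.

Request:
{"api": "servo_tool", "payload": {
  "motion": [
    [0.45,0.04,-0.06,-0.06,0,0,0],
    [0.45,0.04,-0.12,-0.1,0,0,0],
    [0.45,0.04,-0.13,-0.1,0,0,0],
    [0.45,0.04,-0.13,-0.1,0,0,0]
  ]
}}

```text
clock: 22.45
position: [0.5888, -0.0246, 0.298]
ee_rot: [0.999, -0.042, 0.0, -0.001]
ft_force: [-2.1, -0.3, 0.3]
grip_width: 0.448
```

Run:
```python
from h import *
M=state()
im,d,C=shot('wrist');cv2.imwrite('pics/w6.png',im);P=cloud('wrist',d,C);J=w2j(P.reshape(-1,3));z=J[:,2]
pc=lambda a,q:np.percentile(a,q) if len(a) else 'none'
b=J[(z>44.5)&(z<49)&(abs(J[:,0])<30)&(J[:,1]>-145)&(J[:,1]<60)]
s=b[(b[:,1]<42)];r=cv2.minAreaRect(s[:,:2].astype(np.float32));print('batten',r,pc(s[:,1],[.5,99.5]),np.median(s[:,2]))
st=J[(z>36)&(z<43.5)&(abs(J[:,0])<14)&(J[:,1]>30)&(J[:,1]<60)];print('stop y',pc(st[:,1],[0.5,5,50]),len(st))
e=J[(z>13)&(z<22)&(J[:,1]>40)&(J[:,1]<70)&(abs(J[:,0])<120)];print('bed x',pc(e[:,0],[.2,99.8]))
p=J[(z>64)&(z<78)&(J[:,0]<0)&(J[:,0]>-90)&(J[:,1]<-120)&(J[:,1]>-210)];pm=p.mean(0);print('post',pm,len(p),np.radians(np.degrees(np.arctan2(pm[1]+90,pm[0]+47))%360-150))
k=J[(z>55)&(z<75)&(abs(J[:,0]-14)<35)&(abs(J[:,1]-115)<35)];print('knob',cv2.minAreaRect(k[:,:2].astype(np.float32)) if len(k)>20 else len(k))
```

```text
t 22.45 p [ 0.5888 -0.0246  0.298 ] yaw -4.83 zax [ 0.0006  0.0016 -1.    ] F [-2.1436 -0.2929  0.305 ] g 0.448 jig [ -8.6847 -63.3054 297.962 ]
batten ((0.2138824462890625, -49.941619873046875), (33.93323516845703, 179.46127319335938), 0.128461092710495) [-138.115    38.8707] 46.190140690847535
stop y [40.2663 41.0026 46.1014] 177
bed x [-83.9078  59.3789]
post [ -45.2558 -168.0394   70.3408] 85 2.116742021472639
knob ((15.009513854980469, 114.70845031738281), (12.365785598754883, 44.89048385620117), 60.6872673034668)
```

View pics/w6.png

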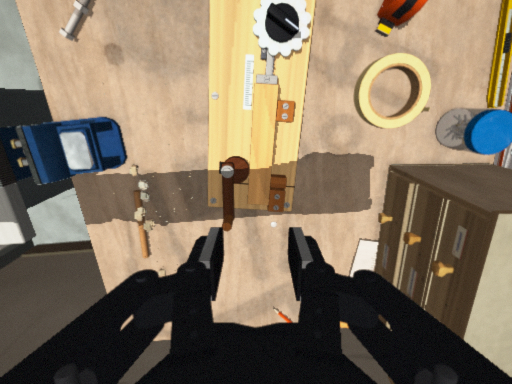

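Everything lines up: the batten (251–277, 84–205) sits against the fence and stop, the lever is over (post at 228,226), the knob is at (283,22) and the gripper is clear.

```bash
python3 -c "
from h import *
print(ticket.hand_in())"
```

```text
the job is handed in; nothing more can be done
None
```

The jig is set up for the next cut and the job is handed in at about 22.5 s on the robot clock. The hand-in gave no verdict.

I turned the dial 90° clockwise from its first click to its fourth. I then laid the batten on the bed and pushed it gently up to the steel stop. Last, I swung the cam lever over by its post, let go and backed away.

The last camera checks, taken from the wrist camera before handing in:

| Check | Measured | Wanted |
|---|---|---|
| Dial | knob bar 29.3° from the jig's x (within about 1° of the fourth click) | 30°, within about 8.6° |
| Batten sideways | 0.2 mm off flush with the fence | within 2 mm |
| Batten angle | 0.13° (0.002 rad) | below 0.03 rad |
| Batten height | top at 46.2 mm, so flat on the bed | 46 mm, within 3 mm |
| Batten end | about 0.5 mm from the stop | within 3.5 mm |
| Cam lever | about 2.12 rad | beyond 1.9 rad |
| Gripper | well clear, about 0.25 m above the batten | touching nothing |

No check failed. The top and wrist cameras placed the jig about 1.5 mm apart across the bed, and I used the wrist camera's reading.

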